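Lock the tamping stand's depth screw with its wing nut

ROBOT

A 6-joint arm with a two-finger parallel gripper is mounted at the origin on a cart in front of the work surface, level with it; the furniture and walls round the work are solid. World frame = base frame: x ahead of the robot, y to its left, z up, the work surface at z = 0. Lengths are in m, angles in degrees, forces in N, time in s.
With the tool pointing down it reaches from about 0.275 to 1 m from the base axis. Payload 8.4 kg.
Tool frame: the origin (TCP) lies on the mounting face of the last link; the fingertips stand 173 mm ahead of it and the grasp point (between the pads) lies 155 mm ahead of it; z points along the fingers, y is the line along which they close (so a half turn about z gives the same grasp; the last joint's range is limited). The gripper opens to 85 mm and grips with 20 to 120 N. Pads are 22 mm wide; open, the fingers measure 114 mm over their backs; the gripper's body (76 mm by 85 mm) begins 54 mm behind the grasp point. The pads swing forward as they close: fully open they stand 13 mm farther back than shut.
Start: joints at [63.06, 20.225, 93.587, -0, 66.188, -0.138], TCP at [0.282, 0.558, 0.405] pointing down, gripper open.
Joint ranges: [-150.9, 150.9], [-52.94, 120.26], [3.33, 152.33], [-74.26, 254.26], [0, 154.13], [-172.89, 172.89]. Speed limits (degrees/s): [127.2, 127.2, 159.86, 180, 180, 180].

INTERFACE

Orientations are given as [roll, pitch, yaw] about the fixed x, y, z axes, in that order (R = Rz(yaw) Ry(pitch) Rx(roll)).
In Python, from cell import arm gives the robot as it stands. The module is installed in compiled form; this text tells all that it offers.
- The arm moves only by the tool play_rows, never from a script. Its argument "targets" is a list of rows, each a list of 7 numbers: the shift along the world's x, y, z in m, then the turn, a rotation vector about the world's x, y, z in rad, then the opening in per cent of the stroke, from 0 (shut) to 100 (fully open). In form: [[tx, ty, tz, ax, ay, az, grip], ...]. A call has 1 to 5 rows; each row is the pose to reach, as a shift and turn from the pose commanded when the call began; what a row does not reach only later rows make up. A row lasts 1/12 s, in which the tool goes at most 41.7 mm and 7.16 degrees, less where a joint would pass 70% of its speed; a pose out of reach is approached as far as the arm can. A call with a gripper value outside its range is refused whole. The fingers move at their own pace and stop on an object; the grip force is fixed at half the most. Time passes only in rows, so rows that repeat a pose let the fingers close. It gives the time, the measured TCP pose, the force, the opening and the grip force at its end, in the units of the state.
- arm.state(): the state, without advancing time (a new reading comes with each control period).
- arm.grab_frame(name): name is "scene" or "top"; returns the picture (384x512x3 uint8, red, green, blue); there is no depth.
- arm.camera_model(name): a dict with "fx", "fy", "cx", "cy" (pixels), "k1" (the pictures are not rectified: a ray, as slopes to the right and down, at radius r is drawn at 1 + k1 r^2 times it, then the intrinsics apply), "xyz" and "orientation" of the camera in the world. Camera axes: x right, y down, z forward; pixel columns grow to the right and rows downward; lengths in m; the calibration is good to about 2 mm. A picture is of the moment at which its call begins. camera_model takes no time and is no camera call.
- arm.close_job(): hands the job in; it is judged then, once.
Trained networks look in the newest picture that a camera, given by its name, has taken for a name from the list of things; names that differ only in an ending like _2 or _b are one class to them, and where a whole thing is asked for, a point or a joint stands for the part that bears it (a point fixed in the world has none). Each returns a list of dicts, best first, with "score" (0 to 1); they miss things now and then, are a little off and sometimes report something else, mostly with a low value. They report only what shows in the picture. A call takes as long as a camera call. They do not tell look-alikes from the thing itself.
- arm.trace(label, camera): "pixels" (384x512 bool, what is visible of it) and "location" ([column, row] in pixels, amid what is visible of it).
The state is a dict: "time_s": time; "joints": joint angles; "dq": joint speeds; "tau": joint torques, N m; "tcp_pos": TCP position; "orientation": TCP orientation; "ft_force": force on the tool from outside, world axes, zero at the start; "torque": the same for the moment, N m; "width": opening from 0.0 (shut) to 1.0 (fully open); "finger_force": force on a finger pad.
Only numpy, scipy, OpenCV 4.12 (cv2) and the standard library are available. Lean on these libraries where they do the work, as an engineer would, in place of code of your own. Each camera call takes 0.05 s, during which the arm holds its last target. There are 200 camera calls.

TASK

The tamping depth of the stand with the red wing nut has just been set and must be locked. Turn the red wing nut clockwise (seen from above) down its screw until it is jammed fully home on the boss of the bridge, without turning the black-headed set screw that it sits on, and let go. Leave the blue wing nut on the other stand as it is: that one is still being adjusted.

Things in the scene. Friction and masses are not known exactly. Their poses are not given: they have to be found in the camera images.
- red_nut_centre (a point): Centre (half-way up) of the red wing nut, on its upright screw. Nut 22 mm high; hub with two upright flats 24 mm apart, each 28 mm long; wings 10 mm thick reach 36 mm out, their tips 12 mm above the centre. The frame turns with the nut: z up, x square to the flats (grip across them, from above), y along the wings. The red and the blue stand differ only in the nut's colour and may swap places.
- red_nut (a joint): Turn of the red nut in rad: 0 = jammed home on the boss, a solid stop (its wings then lie along the stand's bridge, its centre 135 mm above the worktop); negative = unscrewed. It starts between -1.25 and -0.7 and grows clockwise seen from above, sinking 2.4 mm per rad. It turns stiffly (about 0.1 N m) and stays where it is left.
- red_screw (a joint): Turn in rad of the red stand's set screw, 0 as set. Its black head, 16 mm across, tops out 29 mm above the seated nut's centre; it turns apart from the nut, easily if gripped. Below the nut: a fixed boss 18 mm across, 24 mm high, on the bridge (28 x 110 mm), whose top is 35 mm below the seated nut's centre, so fingertips may reach down beside the boss. The stand is fixed to the worktop.
- blue_nut_wing (a point): Point on one wing of the blue nut, 30 mm from its axis. The blue stand is just like the red one and has the same sizes; its nut is to stay as it is.
Mind the look-alikes: they are no part of the job. Leave any purple look-alike of the part that bears red_nut_centre alone.

How it is judged (in metres and radians):
At the end, for the whole second after the job is handed in: The red nut is home on its boss, within 10 degrees (0.175 rad) of its stop, at rest and let go; the red stand's set screw is within 0.2 rad of where it was set; the wing of the blue nut is within 12 mm of where it was at the start (value of joint red_nut above -0.175 rad and velocity of joint red_nut between -0.05 and 0.05 rad/s and value of joint red_screw between -0.2 and 0.2 rad and distance of blue_nut_wing from where it was at the start of the episode below 0.012 m); the robot touches nothing.
It fails at once if the red stand's set screw is turned by more than 0.2 rad (value of joint red_screw above 0.2 rad or value of joint red_screw below -0.2 rad).
It fails at once if the blue nut is turned so that its wing moves by more than 12 mm (distance of blue_nut_wing from where it was at the start of the episode above 0.012 m).
It also fails if it takes over 35 s, if anything falls off the work surface, if the arm or the gripper's body presses on something with over 40 N, if the wrist force passes 120 N, or if a joint passes its speed limit or range.

## Working session

There is one attempt and no reset: what is moved stays moved. The work goes in short steps, Python scripts to look and compute and a tool call to move; the robot and the scene stay as the last step left them, time stands still between calls to the robot, and variables do not carry over. Pictures are saved under pics/ and viewed, at most 10 in all, crops included, and the job is handed in when it is done.

Besides the shell and the picture viewer there is one more tool, called after "Call:" by a JSON object that holds its "api" and its "payload". play_rows: Moves the arm, as the interface text tells. Its arguments: {"type":"object","properties":{"targets":{"type":"array","items":{"type":"array","items":{"type":"number"}}}},"required":["targets"]}

```bash
mkdir -p pics
cat > h.py <<'E'
from cell import arm
import numpy as np, cv2
from scipy.spatial.transform import Rotation as R
def ray(name,uv):
    m=arm.camera_model(name)
    d=np.array([(uv[0]-m['cx'])/m['fx'],(uv[1]-m['cy'])/m['fy']]);s=d.copy()
    for _ in range(20): s=d/(1+m['k1']*(s@s))
    o=m['orientation']
    Rm=R.from_euler('xyz',o,degrees=True).as_matrix() if np.size(o)==3 else np.array(o)
    return np.array(m['xyz']),Rm@np.array([s[0],s[1],1])
def atz(name,uv,z):
    p,d=ray(name,uv); return p+d*(z-p[2])/d[2]
E
python3 - <<'E'
from h import *
for c in ['scene','top']:
    im=arm.grab_frame(c); cv2.imwrite(f'pics/{c}0.png',im[:,:,::-1])
    print(arm.camera_model(c))
    for l in ['red_nut_centre','blue_nut_wing']:
        for r in arm.trace(l,c):
            px=r['pixels']; print(c,l,r['score'],r['location'],px.sum(),im[px].mean(0).round(), atz(c,r['location'],.14).round(4))
print(arm.state())
E
```

```text
{'fx': 348.9014045525801, 'fy': 348.9014045525801, 'cx': 255.51985021515583, 'cy': 187.87635442395458, 'k1': -0.07290515758003877, 'xyz': array([ 0.00336794, -0.49786464,  0.6321394 ]), 'orientation': array([-129.4439883 ,   -0.88262913,  -38.42356186])}
scene red_nut_centre 0.75 [365.0, 197.3] 300 [133.  63.  56.] [ 0.5509 -0.2042  0.14  ]
scene red_nut_centre 0.64 [164.5, 154.6] 82 [141.  62.  62.] [0.2812 0.2078 0.14  ]
scene blue_nut_wing 0.72 [219.5, 117.2] 165 [ 91.  98. 115.] [0.5006 0.2878 0.14  ]
{'fx': 388.84205139025613, 'fy': 388.84205139025613, 'cx': 256.82138439278833, 'cy': 194.03268994697342, 'k1': -0.07481848449076932, 'xyz': array([ 0.35494124, -0.0042143 ,  1.06194029]), 'orientation': array([-175.06268344,    1.17318236,  -88.7785193 ])}
top red_nut_centre 0.75 [166.5, 249.7] 184 [182.  90.  90.] [0.2973 0.2281 0.14  ]
top red_nut_centre 0.7 [346.6, 147.9] 126 [154.  56.  51.] [ 0.5498 -0.1973  0.14  ]
top red_nut_centre 0.59 [346.1, 161.5] 117 [99. 97. 92.] [ 0.5166 -0.196   0.14  ]
top blue_nut_wing 0.51 [147.9, 162.6] 230 [ 70.  93. 123.] [0.5056 0.2823 0.14  ]
{'time_s': 0.3, 'joints': array([ 6.30600005e+01,  2.02403999e+01,  9.36016747e+01, -1.48262221e-03,
        6.61878203e+01, -1.38109255e-01]), 'dq': array([ 0.08322434, -0.08655761, -0.06952509,  0.03900471,  0.02382204,
       -0.07314338]), 'tau': array([ 2.58864602e-04, -6.04586792e+01, -3.41878366e+01,  1.54408503e-04,
        6.06238085e-03, -6.73563477e-06]), 'tcp_pos': array([0.28179208, 0.55778479, 0.40440717]), 'orientation': array([-1.79970102e+02,  1.28403533e-03,  1.53198709e+02]), 'ft_force': array([ 0.95692529, -0.56300788, -0.93857053]), 'torque': array([ 0.02495257, -0.01799594,  0.02754492]), 'finger_force': 0.0, 'width': 0.9991008318695622}
```

```bash
python3 -c "
import cv2,numpy as np
a=[cv2.imread(f'pics/{c}0.png') for c in ['scene','top']]
cv2.imwrite('pics/both.png',cv2.resize(np.vstack(a),(400,600)))"
```

```text
(no output)
```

View pics/top0.png

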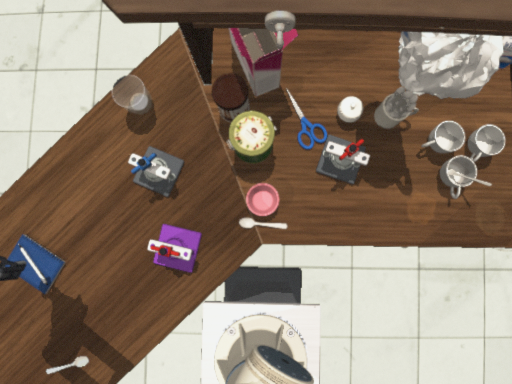

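View pics/scene0.png

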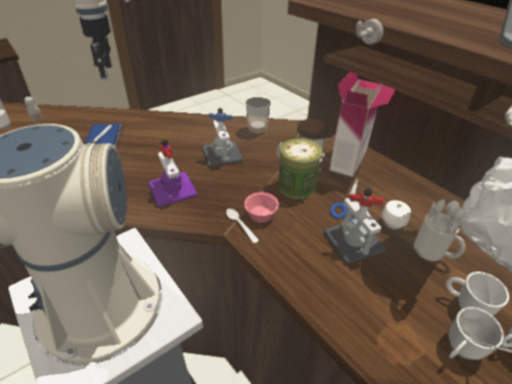

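The top picture shows three stands. The real red one is on a grey base at about (348,150), the blue one is at (148,163), and the purple-based look-alike is at (170,250). Next I'll measure the red one's axis, bridge direction and wing angle.

Run:
```python
from h import *
im=arm.grab_frame('top'); sc=arm.grab_frame('scene')
a=cv2.resize(im[120:195,300:390],None,fx=6,fy=6,interpolation=cv2.INTER_CUBIC)
b=cv2.resize(sc[170:270,310:400],None,fx=4.5,fy=4.5,interpolation=cv2.INTER_CUBIC)[:450]
if True:
    cv2.imwrite('pics/crop.png',np.hstack([a[:450,:480],b[:450,:320]])[:,:,::-1])
for n,I,(x0,x1,y0,y1) in [('top',im,(300,390,120,195)),('scene',sc,(310,400,170,270))]:
    hsv=cv2.cvtColor(I,cv2.COLOR_RGB2HSV)
    m=((hsv[...,0]<8)|(hsv[...,0]>172))&(hsv[...,1]>150)&(hsv[...,2]>60)
    mm=np.zeros_like(m);mm[y0:y1,x0:x1]=m[y0:y1,x0:x1]
    v,u=np.nonzero(mm); print(n,len(u),u.mean(),v.mean(),u.min(),u.max(),v.min(),v.max())
    P=np.array([atz(n,p,.143)[:2] for p in zip(u,v)])
    c=P.mean(0);w,V=np.linalg.eigh(np.cov((P-c).T));print(c,np.sqrt(w)*1e3,np.degrees(np.arctan2(V[1,1],V[0,1])))
```

```text
top 131 352.1526717557252 147.93893129770993 340 363 139 158
[ 0.54936461 -0.21003251] [ 5.45061679 20.27978874] 130.471688511506
scene 208 367.03365384615387 199.04326923076923 350 383 192 205
[ 0.54651013 -0.21224727] [ 8.84278359 19.34682066] 134.13379278901382
```

View pics/crop.png

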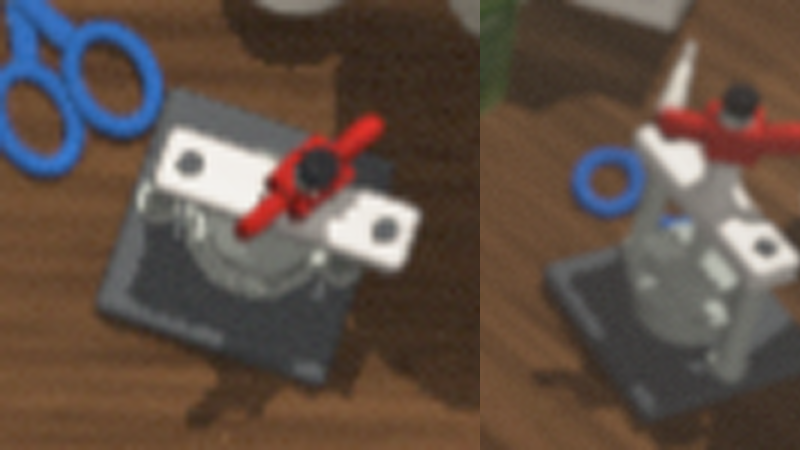

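The crops show the red wing nut with its black head centred on it at top pixel (353,148). The wings run from (340,158) to (363,141), and the bridge bolts are at (332,147) and (364,158).

Run:
```python
from h import *
w=[atz('top',p,.149)[:2] for p in [(339.9,157.9),(363,140.8)]]
b=[atz('top',p,.102)[:2] for p in [(331.7,147.2),(364.3,158.3)]]
for n,q in (('wing',w),('bridge',b)):
    d=q[1]-q[0];print(n,q,(q[0]+q[1])/2,np.hypot(*d),np.degrees(np.arctan2(d[1],d[0]))%180)
print('head top',atz('top',(353,148.3),.164),'scene',atz('scene',(367.8,192.2),.160))
# triangulate head: 
p1,d1=ray('top',(353,148.3));p2,d2=ray('scene',(367.8,192.2))
t=np.linalg.lstsq(np.c_[d1,-d2],p2-p1,rcond=None)[0];print(p1+t[0]*d1,p2+t[1]*d2)
s=arm.state();Rm=R.from_euler('xyz',s['orientation'],degrees=True).as_matrix();print(Rm.round(3),s['time_s'])
```

```text
wing [array([ 0.52339698, -0.17935729]), array([ 0.56597538, -0.23476905])] [ 0.54468618 -0.20706317] 0.06988121189821957 127.53867911604928
bridge [array([ 0.55880687, -0.16780614]), array([ 0.53235   , -0.24959869])] [ 0.54557844 -0.20870242] 0.08596503415824971 72.07551821829017
head top [ 0.54407662 -0.20728685  0.164     ] scene [ 0.54702214 -0.20929796  0.16      ]
[ 0.54491236 -0.20818417  0.16003226] [ 0.54626249 -0.20970117  0.16065972]
[[-0.893  0.451 -0.   ]
 [ 0.451  0.893 -0.   ]
 [ 0.    -0.    -1.   ]] 0.4
```

The red axis is at about (0.545, -0.208). The wings lie at 128° and the bridge at 72°, so the nut is at roughly -0.97 rad. I'll move above it at the present height.

Call:
{"api": "play_rows", "payload": {"targets": [[0.0132,-0.0383,0,0,0,-0.022,60],[0.0263,-0.0766,0,0,0,-0.044,60],[0.0395,-0.115,0,0,0,-0.066,60],[0.0526,-0.1532,0,0,0,-0.088,60],[0.0658,-0.1915,0,0,0,-0.11,60]]}}

```text
time_s: 0.82
tcp_pos: [0.3477, 0.3646, 0.4047]
orientation: [180.0, 0.0, 146.9]
ft_force: [0.6, 0.4, -0.8]
width: 0.597
finger_force: 0.0
```

Call:
{"api": "play_rows", "payload": {"targets": [[0.0132,-0.0383,0,0,0,-0.022,60],[0.0263,-0.0766,0,0,0,-0.044,60],[0.0395,-0.115,0,0,0,-0.066,60],[0.0526,-0.1532,0,0,0,-0.088,60],[0.0658,-0.1915,0,0,0,-0.11,60]]}}

```text
time_s: 1.23
tcp_pos: [0.4135, 0.173, 0.405]
orientation: [180.0, 0.0, 140.5]
ft_force: [0.7, -0.5, -0.7]
width: 0.599
finger_force: 0.0
```

Call:
{"api": "play_rows", "payload": {"targets": [[0.0132,-0.0383,0,0,0,-0.022,60],[0.0263,-0.0766,0,0,0,-0.044,60],[0.0395,-0.115,0,0,0,-0.066,60],[0.0526,-0.1532,0,0,0,-0.088,60],[0.0658,-0.1915,0,0,0,-0.11,60]]}}

```text
time_s: 1.65
tcp_pos: [0.4794, -0.0187, 0.405]
orientation: [180.0, 0.0, 134.2]
ft_force: [0.4, 0.3, 0.4]
width: 0.596
finger_force: 0.0
```

Call:
{"api": "play_rows", "payload": {"targets": [[0.0132,-0.0383,0,0,0,-0.022,60],[0.0263,-0.0766,0,0,0,-0.044,60],[0.0395,-0.115,0,0,0,-0.066,60],[0.0526,-0.1532,0,0,0,-0.088,60],[0.0658,-0.1915,0,0,0,-0.11,60]]}}

```text
time_s: 2.07
tcp_pos: [0.5452, -0.2103, 0.4048]
orientation: [180.0, 0.0, 127.9]
ft_force: [0.7, 0.3, -0.2]
width: 0.602
finger_force: 0.0
```

Call:
{"api": "play_rows", "payload": {"targets": [[0,0.002,-0.03,0,0,0,60],[0,0.002,-0.06,0,0,0,60],[0,0.002,-0.09,0,0,0,60],[0,0.002,-0.112,0,0,0,60],[0,0.002,-0.112,0,0,0,60]]}}

```text
time_s: 2.48
tcp_pos: [0.5432, -0.2057, 0.2883]
orientation: [-179.8, -0.4, 128.0]
ft_force: [-2.0, 1.2, -0.1]
width: 0.604
finger_force: 0.0
```

Run:
```python
from h import *
im=arm.grab_frame('top'); sc=arm.grab_frame('scene')
a=cv2.resize(im[110:195,300:390],None,fx=5,fy=5,interpolation=cv2.INTER_CUBIC)
b=cv2.resize(sc[140:245,325:410],None,fx=4,fy=4.05,interpolation=cv2.INTER_CUBIC)
cv2.imwrite('pics/c2.png',np.hstack([a[:425],b[:425]])[:,:,::-1])
print(arm.state()['ft_force'],arm.state()['tcp_pos'])
```

```text
[0.79813245 0.2941417  0.41033338] [ 0.54504315 -0.2061597   0.292619  ]
```

View pics/c2.png

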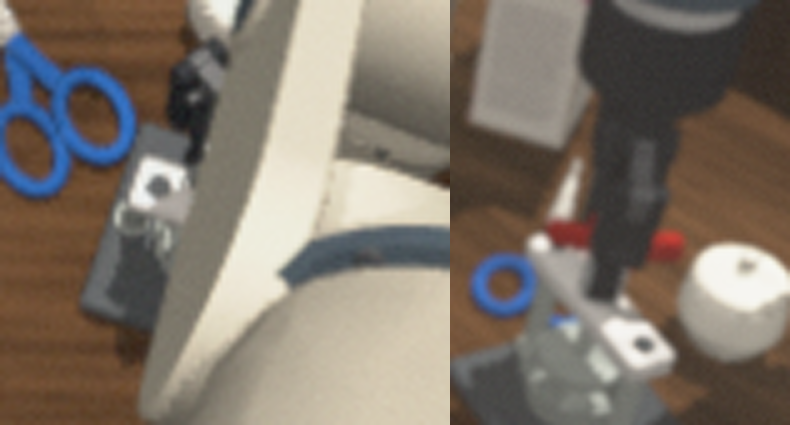

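The fingers straddle the hub, with the wings free on either side (scene crop, about (610,240)). Closing now.

Call:
{"api": "play_rows", "payload": {"targets": [[0,-0.002,0,0,0,0,40],[0,-0.002,0,0,0,0,30],[0,-0.002,0,0,0,0,20],[0,-0.002,0,0,0,0,10],[0,-0.002,0,0,0,0,10]]}}

```text
time_s: 3.0
tcp_pos: [0.5457, -0.2085, 0.2948]
orientation: [179.9, 0.2, 128.0]
ft_force: [-0.9, -0.9, 4.6]
width: 0.268
finger_force: 59.3
```

Run:
```python
from h import *
arm.grab_frame('top');arm.grab_frame('top');s=arm.state()
for k in ('tcp_pos','orientation','ft_force','torque','width','finger_force','joints'):print(k,s[k])
```

```text
tcp_pos [ 0.54567375 -0.20855804  0.29477112]
orientation [179.91493066   0.18175552 127.99269771]
ft_force [-1.26368408 -1.01555046  6.35280939]
torque [-0.19147543  0.16161911 -0.07998867]
width 0.2702611213438962
finger_force 59.27133321762085
joints [-2.10581715e+01  2.38102986e+01  1.04069430e+02 -2.60620074e-02
  5.19206470e+01 -5.90349661e+01]
```

Call:
{"api": "play_rows", "payload": {"targets": [[0,0,-0.0002,0,0,-0.08,10],[0,0,-0.0004,0,0,-0.16,10],[0,0,-0.0006,0,0,-0.24,10],[0,0,-0.0008,0,0,-0.32,10],[0,0,-0.001,0,0,-0.4,10]]}}

```text
time_s: 3.52
tcp_pos: [0.5459, -0.2084, 0.2938]
orientation: [179.8, 0.1, 104.9]
ft_force: [0.9, 0.7, 5.0]
width: 0.271
finger_force: 59.4
```

Run:
```python
from h import *
sc=arm.grab_frame('scene')
cv2.imwrite('pics/c3.png',cv2.resize(sc[140:245,325:410],None,fx=4,fy=4,interpolation=cv2.INTER_CUBIC)[:,:,::-1])
s=arm.state()
for k in ('tcp_pos','orientation','ft_force','torque','width'):print(k,s[k])
```

```text
tcp_pos [ 0.54591008 -0.20842652  0.29373713]
orientation [1.79815161e+02 1.30434920e-01 1.04528401e+02]
ft_force [ 0.75191765 -0.35651135  5.26466561]
torque [-0.0467047  -0.01132933 -0.02566015]
width 0.26981583848762986
```

View pics/c3.png

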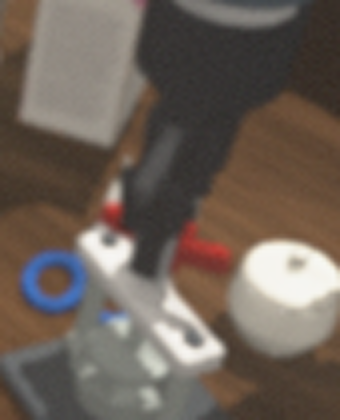

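The nut turned with the gripper: the wings at (110–230, 215–260) are closer to the bridge line. I'll carry on.

Call:
{"api": "play_rows", "payload": {"targets": [[0,0,-0.0002,0,0,-0.08,10],[0,0,-0.0004,0,0,-0.16,10],[0,0,-0.0006,0,0,-0.24,10],[0,0,-0.0008,0,0,-0.32,10],[0,0,-0.001,0,0,-0.4,10]]}}

```text
time_s: 3.98
tcp_pos: [0.5461, -0.2084, 0.2928]
orientation: [179.7, 0.0, 82.0]
ft_force: [2.5, 0.6, 5.8]
width: 0.272
finger_force: 59.6
```

Call:
{"api": "play_rows", "payload": {"targets": [[0,0,-0.0001,0,0,-0.04,10],[0,0,-0.0002,0,0,-0.08,10],[0,0,-0.0003,0,0,-0.12,10],[0,0,-0.0004,0,0,-0.15,10],[0,0,-0.0004,0,0,-0.15,10]]}}

```text
time_s: 4.4
tcp_pos: [0.5463, -0.2084, 0.2925]
orientation: [179.7, 0.0, 73.5]
ft_force: [1.6, 0.2, 6.0]
width: 0.265
finger_force: 59.2
```

Run:
```python
from h import *
arm.grab_frame('scene');s=arm.state()
for k in ('tcp_pos','orientation','ft_force','torque','width'):print(k,s[k])
```

```text
tcp_pos [ 0.54626792 -0.20841459  0.29246847]
orientation [1.79719969e+02 4.09308077e-03 7.35978836e+01]
ft_force [ 2.41837692 -0.55460246  5.23760866]
torque [ 0.07331341 -0.24137847 -0.08766824]
width 0.2693040721468661
```

Call:
{"api": "play_rows", "payload": {"targets": [[0,0,-0.0001,0,0,-0.03,10],[0,0,-0.0001,0,0,-0.06,10],[0,0,-0.0002,0,0,-0.09,10],[0,0,-0.0002,0,0,-0.09,10]]}}

```text
time_s: 4.78
tcp_pos: [0.5463, -0.2084, 0.2923]
orientation: [179.7, -0.0, 68.4]
ft_force: [2.0, 0.4, 5.4]
width: 0.27
finger_force: 63.3
```

Run:
```python
from h import *
arm.grab_frame('scene');s=arm.state()
for k in ('tcp_pos','orientation','ft_force','torque','width'):print(k,s[k])
```

```text
tcp_pos [ 0.54632048 -0.20837093  0.29232743]
orientation [ 1.79712060e+02 -5.73165928e-04  6.85176490e+01]
ft_force [2.64015612 0.18393749 6.06519641]
torque [ 0.0805147  -0.30051262  0.62258849]
width 0.26930833857280084
```

The moment about z jumped from -0.09 to 0.62 N m, so the nut is on its stop. I'll let go, rise and check.

Call:
{"api": "play_rows", "payload": {"targets": [[0,0,0,0,0,0,30],[0,0,0,0,0,0,45],[0,0,0,0,0,0,60],[0,0,0,0,0,0,60],[0,0,0.01,0,0,0,60]]}}

```text
time_s: 5.25
tcp_pos: [0.5441, -0.2078, 0.2986]
orientation: [-179.8, 0.0, 68.4]
ft_force: [0.0, 0.1, -0.2]
width: 0.598
finger_force: 0.0
```

Call:
{"api": "play_rows", "payload": {"targets": [[0,0,0.03,0,0,0,60],[0,0,0.06,0,0,0,60],[0,0,0.1,0,0,0,60],[-0.01,0.04,0.12,0,0,0,60],[-0.02,0.08,0.12,0,0,0,60]]}}

```text
time_s: 5.67
tcp_pos: [0.527, -0.1324, 0.4252]
orientation: [179.5, -0.0, 68.2]
ft_force: [0.7, 1.1, -0.6]
width: 0.6
finger_force: 0.0
```

Call:
{"api": "play_rows", "payload": {"targets": [[-0.01,0.04,0,0,0,0,60],[-0.02,0.08,0,0,0,0,60],[-0.03,0.12,0,0,0,0,60],[-0.04,0.16,0,0,0,0,60],[-0.04,0.16,0,0,0,0,60]]}}

```text
time_s: 6.08
tcp_pos: [0.4838, 0.0337, 0.4206]
orientation: [-179.9, -0.1, 68.6]
ft_force: [-0.8, -0.8, -1.1]
width: 0.603
finger_force: 0.0
```

Run:
```python
from h import *
im=arm.grab_frame('top'); sc=arm.grab_frame('scene')
a=cv2.resize(im[120:195,300:390],None,fx=5,fy=5,interpolation=cv2.INTER_CUBIC)
b=cv2.resize(sc[165:240,325:400],None,fx=4.6,fy=5,interpolation=cv2.INTER_CUBIC)
cv2.imwrite('pics/c4.png',np.hstack([a,b])[:,:,::-1])
hsv=cv2.cvtColor(im,cv2.COLOR_RGB2HSV)
m=((hsv[...,0]<8)|(hsv[...,0]>172))&(hsv[...,1]>150)&(hsv[...,2]>60)
v,u=np.nonzero(m[120:195,300:390]);v=v+120;u=u+300
P=np.array([atz('top',p,.143)[:2] for p in zip(u,v)])
c=P.mean(0);w,V=np.linalg.eigh(np.cov((P-c).T));print(len(u),c,np.sqrt(w)*1e3,np.degrees(np.arctan2(V[1,1],V[0,1]))%180)
s=arm.state();print(s['time_s'],s['tcp_pos'],s['ft_force'],s['dq'])
```

```text
127 [ 0.5455653 -0.2071173] [ 5.54903398 19.18907672] 73.4036417806162
6.1833 [0.48538728 0.02994511 0.42064305] [-0.31231172  0.3479483   0.24474982] [-2.87075176  0.86691826 -0.85275304 -0.68029505 -0.3036327  -0.81316763]
```

View pics/c4.png

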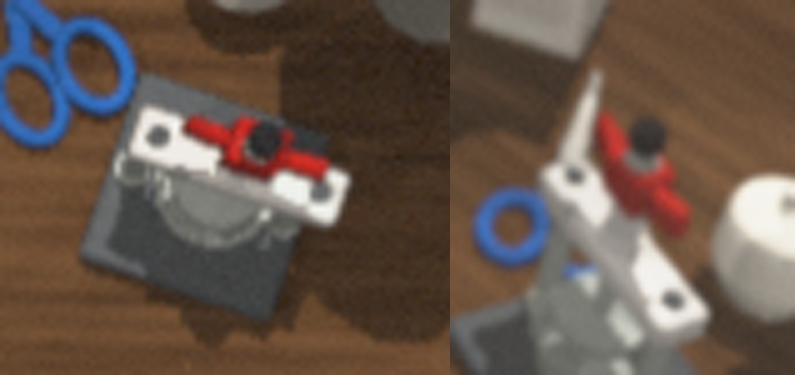

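The wings now lie along the bridge (73.4° against 72°) and the nut is free of the gripper, so I'm handing in.

Call:
{"api": "play_rows", "payload": {"targets": [[0,0,0,0,0,0,60],[0,0,0,0,0,0,60],[0,0,0,0,0,0,60]]}}

```text
time_s: 6.43
tcp_pos: [0.4861, 0.0275, 0.42]
orientation: [180.0, 0.0, 68.3]
ft_force: [0.0, -0.5, 0.4]
width: 0.597
finger_force: 0.0
```

```bash
python3 -c "
from cell import arm
print(arm.close_job())"
```

```text
the job is handed in; nothing more can be done
None
```

The red wing nut was turned clockwise to its stop (moment rose to 0.62 N m, wings within about 1.5° of the bridge line) and let go; the gripper closed only on the nut's flats and stayed away from the blue stand, and the job was handed in at 6.4 s with no verdict returned.

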